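# Pack the labelling caddy

## Robot

A 6-joint arm with a two-finger parallel gripper is mounted at the origin on a cart in front of the work surface, level with it; the furniture and walls round the work are solid. World frame = base frame: x ahead of the robot, y to its left, z up, the work surface at z = 0. Lengths are in mm, angles in rad, forces in N, time in s.
With the tool pointing down it reaches from about 300 to 775 mm from the base axis. Payload 14.6 kg.
Tool frame: the origin (TCP) lies midway between the tips of the shut fingers; the grasp point (between the pads) lies grasp_offset behind it (grasp_offset is the distance from the TCP to the grasp point, in mm); z points along the fingers, y is the line along which they close (so a half turn about z gives the same grasp; the last joint's range is limited). The gripper opens to 94 mm and grips with 3 to 60 N. Pads are 16 mm wide; open, the fingers measure 119 mm over their backs; the gripper's body (75 mm by 177 mm) begins 78 mm behind the grasp point.
Start: joints at [1.105, 0.3, 1.521, -0, 1.321, -0.067], TCP at [213.568, 506.831, 205.446] pointing down, gripper open.
Joint ranges: [-3.03, 3.03], [-0.79, 2.21], [0.23, 2.52], [-1.04, 4.18], [0, 3.07], [-2.55, 2.55]. Speed limits (rad/s): [2.22, 2.22, 2.57, 3.14, 3.14, 3.14].

## Interface

Orientations are given as [roll, pitch, yaw] about the fixed x, y, z axes, in that order (R = Rz(yaw) Ry(pitch) Rx(roll)).
In Python, from cell import * gives the robot as it stands. The module is installed in compiled form; this text tells all that it offers.
- The arm moves only by the shell command python3 -m jog 'ROWS' [FORCE]. ROWS is JSON, a list of rows, each a list of 3 entries, a list of its own where there are three numbers: the finger opening in mm, from 0 to 94, then the shift along the tool's x, y, z in units of 50 mm (1.0 is 50 mm), then the turn about the tool's z in units of 180 degrees (1.0 is 180 degrees). In form: [[fingers, [dx, dy, dz], twist], ...]. A call has 1 to 20 rows; each row shifts and turns the commanded pose from where the row before left it, along the tool's axes as they then stand; what a row does not reach is not made up. A row lasts 1/10 s, in which the tool goes at most 50 mm and 8.59 degrees, less where a joint would pass 70% of its speed; a pose out of reach is approached as far as the arm can. A call with a number of a shift or a turn outside -1 to 1 is refused whole. A call with a gripper value outside its range is refused whole. The fingers move at their own pace and stop on an object; FORCE is the grip in N (left out, the last holds). Time passes only in rows, so rows that do not move let the fingers close. It gives the time, the measured TCP pose, the force, the opening and the grip force at its end, in the units of the state.
- read_state(): the state, without advancing time (a new reading comes with each control period).
- camera(name): name is "scene" or "top"; returns the picture (480x640x3 uint8, red, green, blue); there is no depth.
- calibration(name): a dict with "mtx" (3x3 intrinsics, pixels), "distortion" ([k1, k2, p1, p2, k3] as OpenCV has them; the pictures are not rectified), "cam_to_world" (4x4, takes a point from camera to world coordinates). Camera axes: x right, y down, z forward; pixel columns grow to the right and rows downward; lengths in mm; the calibration is good to about 2 mm. A picture is of the moment at which its call begins. calibration takes no time and is no camera call.
- sign_off(): hands the job in; it is judged then, once.
Trained networks look in the newest picture that a camera, given by its name, has taken for a name from the list of things; names that differ only in an ending like _2 or _b are one class to them, and where a whole thing is asked for, a point or a joint stands for the part that bears it (a point fixed in the world has none). Each returns a list of dicts, best first, with "conf" (0 to 1); they miss things now and then, are a little off and sometimes report something else, mostly with a low value. They report only what shows in the picture. A call takes as long as a camera call. They do not tell look-alikes from the thing itself.
- regions_of(camera, query): "pixels" (480x640 bool, what is visible of it) and "rect" ([centre column, centre row, width, height] in pixels, round what is visible of it).
The state is a dict: "clock": time; "joints": joint angles; "qd": joint speeds; "effort": joint torques, N m; "eef_pos": TCP position; "eef_rot": TCP orientation; "wrist_force": force on the tool from outside, world axes, zero at the start; "moment": the same for the moment, N m; "finger_gap": finger opening in mm; "finger_force": force on a finger pad.
Only numpy, scipy, OpenCV 4.12 (cv2) and the standard library are available. Lean on these libraries where they do the work, as an engineer would, in place of code of your own. Each camera call takes 0.05 s, during which the arm holds its last target. There are 200 camera calls.

## Task

Pack the labelling caddy: lay the marker pen in the long channel of its insert, lay the roll of tape flat in the open tray insert, and stand the roll of sealing film upright in the square cup. Leave the look-alikes - the thin ballpoint pen, the clear petri dish and the empty cardboard core - where they are on the bench; the second roll of tape, ballpoint pen and roll of film off at the far right, around the blue tip box, are not part of the job either.

Things in the scene. Friction and masses are not known exactly. Their poses are not given: they have to be found in the camera images.
- marker: Thick marker pen, white with a black cap, lying flat on the bench: 135 mm long, 17 mm wide, 16 mm high. Origin: centre of its underside. Its y axis runs along the pen, z up. To be packed in the channel insert, its length along the channel, either end first.
- tape_roll: Roll of cream paper tape lying flat: a ring of 72 mm outer diameter, hole about 48 mm, 18 mm high, so that its wall is 10 to 12 mm thick (grip the wall, one finger in the hole). Origin: centre of the ring at its underside, z up. To be packed in the tray insert.
- film_roll: Roll of white sealing film standing on end: 36 mm across, 104 mm high, about 0.11 kg. Origin: centre of its underside, z up. For gripping it acts as a 36 mm square post whose sides lie along its own x and y axes; at the start its x axis points within 15 degrees of straight ahead. To be packed in the cup insert.
- ballpoint: Look-alike of the marker: thin white ballpoint pen with red ends, 145 mm long, 11 mm wide, 9 mm high, lying on the bench. Origin: centre of its underside, y along the pen. Stays where it is.
- petri_dish: Look-alike of the tape: clear round petri dish, 90 mm across, 12 mm high, on the bench. Origin: centre of its underside. Stays where it is.
- empty_core: Look-alike of the film roll: empty, open brown cardboard core standing on end, 36 mm across, 70 mm high, wall 3 mm. Origin: centre of its underside. Stays where it is.
- caddy: The caddy: low grey plastic tray, fixed, 186 x 322 mm (x, y), rim 16 mm high. Origin: centre of its underside. The three white inserts stand in it side by side along its y axis, 104 mm apart, all parallel to it, in any order.
- channel_insert: Insert for the marker: white plastic, fixed, 170 x 100 mm (x, y). Four grey corner blocks, 17 mm high, leave a cross: a channel 41 mm wide, 164 mm long along its x axis, and a finger gap 63 mm wide (in x), 94 mm long across the middle. Outer rim 12 mm high. Origin: centre of its underside, z up; floor 3 mm above the origin (9 mm above the bench).
- tray_insert: Insert of the caddy for the tape: white plastic, fixed, a plain open tray 170 x 100 mm outside (x, y), 164 x 94 mm inside, rim 12 mm high. Origin: centre of its underside, z up; floor 3 mm above the origin (9 mm above the bench).
- cup_insert: Insert for the film roll: white plastic, fixed, 170 x 100 mm (x, y), rim 12 mm high; in the middle a grey square open cup, 62 x 62 mm inside (sides along x and y), walls 4 mm thick and 45 mm high, joined to the ends by ribs 28 mm high along x. Origin: centre of its underside, z up; cup floor 3 mm above the origin (9 mm above the bench).
There are look-alikes about, which are no part of the job. Of the things that look like the marker, the larger one is meant.

How it is judged:
By the outcome, as a careful person would: the job done as asked, in the order asked, and still so for the second after the job is handed in, with the robot touching nothing.
It also fails if it takes over 112 s, if anything falls off the work surface, if the arm or the gripper's body presses on something with over 40 N, if the wrist force passes 120 N, or if a joint passes its speed limit or range.

## Working session

There is one attempt and no reset: what is moved stays moved. The work goes in short steps, Python scripts to look and compute and a shell command to move; the robot and the scene stay as the last step left them, time stands still between calls to the robot, and variables do not carry over. Pictures are saved under pics/ and viewed, at most 14 in all, crops included, and the job is handed in when it is done.

```bash
mkdir -p pics
python3 - <<'E'
from cell import *
import cv2,numpy as np
for n in ("scene","top"):
    im=camera(n); cv2.imwrite(f"pics/{n}0.png",im[:,:,::-1])
    c=calibration(n); print(n,np.round(c["mtx"],1).tolist(),np.round(c["distortion"],3),np.round(c["cam_to_world"],3).tolist())
s=read_state(); print(s)
E
```

```text
scene [[612.6, 0.0, 318.0], [0.0, 612.6, 232.4], [0.0, 0.0, 1.0]] [-0.01  0.    0.    0.    0.  ] [[0.746, -0.519, 0.418, -102.319], [-0.666, -0.574, 0.476, -845.969], [-0.007, -0.633, -0.774, 1430.676], [0.0, 0.0, 0.0, 1.0]]
top [[617.2, 0.0, 313.1], [0.0, 617.2, 241.8], [0.0, 0.0, 1.0]] [-0.097  0.     0.     0.     0.   ] [[0.017, -0.985, 0.174, 391.964], [-1.0, -0.018, -0.001, -21.304], [0.004, -0.174, -0.985, 1466.87], [0.0, 0.0, 0.0, 1.0]]
{'clock': 0.1, 'joints': array([ 1.10539115e+00,  3.00412309e-01,  1.52150643e+00,  3.30643369e-06,
        1.32069511e+00, -6.65951409e-02]), 'qd': array([ 3.97078168e-04, -8.59452683e-04, -2.96496826e-03, -1.10023768e-03,
       -1.93273889e-04,  3.26396529e-05]), 'effort': array([ 8.34889070e-04, -5.32648122e+01, -3.53277361e+01,  7.09649012e-02,
        2.35950190e-02, -6.55152758e-05]), 'eef_pos': array([213.47335769, 506.63279307, 204.95015382]), 'eef_rot': array([-3.14057393e+00, -7.11522264e-05,  2.74278176e+00]), 'wrist_force': array([ 0.03613559, -0.89633971, -0.35127638]), 'moment': array([ 0.01794787, -0.05312688,  0.02943349]), 'finger_force': 0.0, 'finger_gap': 93.8261848132766}
```

View pics/top0.png

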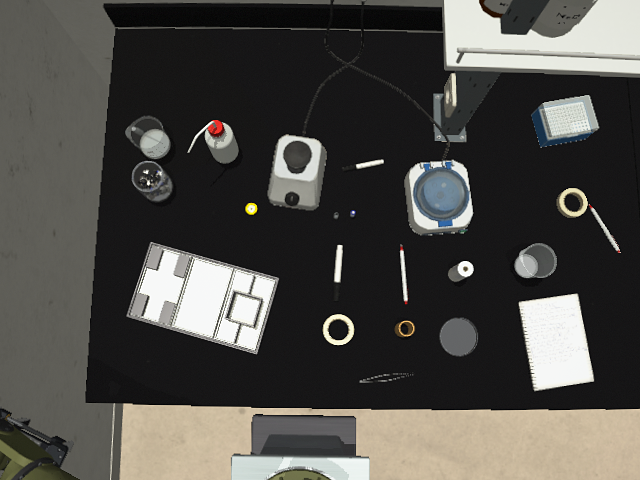

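View pics/scene0.png

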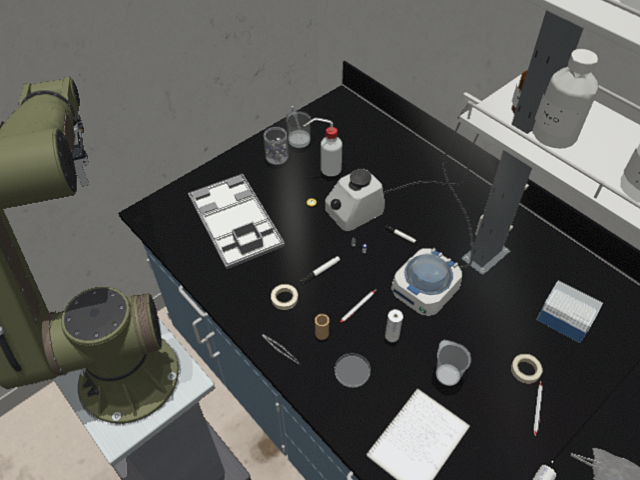

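Candidates in the top view:
- **Marker:** large marker (338,270), smaller marker (362,164), ballpoints (404,274) and (605,230). I choose (338,270).
- **Tape:** (338,330), second roll (572,202), petri dish (458,337). I choose (338,330).
- **Film:** standing roll (461,271), core (404,328), and the second film roll at far right in the scene view (545,472). I choose (461,271).

The caddy has its channel at (161,282), tray at (202,297) and cup at (245,308).

```bash
cat > h.py <<'E'
from cell import *
import cv2,numpy as np
def p2w(n,uv,z):
    c=calibration(n); uv=np.array(uv,float).reshape(-1,1,2)
    p=cv2.undistortPoints(uv,c["mtx"],c["distortion"]).reshape(-1,2)
    T=c["cam_to_world"]; d=np.c_[p,np.ones(len(p))]@T[:3,:3].T; o=T[:3,3]
    return (o+d*((z-o[2])/d[:,2])[:,None])[:,:2]
def rectw(n,mask,z):
    """min-area rectangle of a mask in world: centre, size, angle of long side (deg)"""
    cs,_=cv2.findContours(mask.astype(np.uint8),cv2.RETR_EXTERNAL,cv2.CHAIN_APPROX_NONE)
    w=p2w(n,max(cs,key=cv2.contourArea).reshape(-1,2),z).astype(np.float32)
    b=cv2.boxPoints(cv2.minAreaRect(w)); e=[b[1]-b[0],b[2]-b[1]]
    e.sort(key=np.linalg.norm); L=e[1]
    return b.mean(0),np.linalg.norm(e,axis=1),np.degrees(np.arctan2(L[1],L[0]))%180
def plan(x,y,yaw):
    """shift (tool axes, units) and twist to get over x,y with tool y axis at angle yaw deg (mod 180)"""
    s=read_state(); r=s["eef_rot"]; from scipy.spatial.transform import Rotation as R
    M=R.from_euler("xyz",r).as_matrix(); d=np.array([x,y,s["eef_pos"][2]])-s["eef_pos"]
    ty=np.degrees(np.arctan2(M[1,1],M[0,1])); tw=-((yaw-ty+90)%180-90)
    print("pos",s["eef_pos"].round(1),"toolx",M[:,0].round(2),"tool y deg",ty.round(1),"shift",(M.T@d/50).round(2),"twist deg",round(tw,1),"units",round(tw/180,3),"j6",s["joints"][5].round(2))
E
python3 - <<'E'
from h import *
camera("top");camera("scene")
for q,z in (("marker",8),("tape_roll",18),("film_roll",104),("ballpoint",5),("caddy",16),("channel_insert",18),("tray_insert",18),("cup_insert",18),("empty_core",70),("petri_dish",12)):
  for n in("top","scene"):
    for r in regions_of(n,q):
        if r["conf"]<.3: continue
        c,s,a=rectw(n,r["pixels"],z); print(q,n,round(r["conf"],2),np.round(r["rect"]),c.round(0),s.round(0),round(a,1))
# film top in top view, marker ends
im=camera("top"); cv2.imwrite("pics/c1.png",cv2.resize(im[235:365,290:490,::-1],None,fx=4,fy=4,interpolation=cv2.INTER_CUBIC))
E
```

```text
marker top 0.84 [337. 272.   8.  53.] [576. -82.] [ 17. 133.] 176.5
marker top 0.64 [364. 163.  39.  11.] [ 846. -139.] [19. 86.] 105.7
marker top 0.47 [460. 272.  28.  25.] [ 584. -377.] [39. 66.] 117.0
marker scene 0.79 [318. 269.  37.  25.] [578. -78.] [ 21. 139.] 176.2
marker scene 0.61 [400. 236.  28.  20.] [ 846. -139.] [17. 98.] 103.8
tape_roll top 0.69 [339. 329.  32.  32.] [442. -84.] [70. 70.] 90.9
tape_roll scene 0.79 [287. 297.  24.  28.] [440. -86.] [69. 79.] 49.5
film_roll top 0.86 [460. 274.  26.  24.] [ 572. -353.] [37. 63.] 117.0
film_roll scene 0.75 [397. 326.  19.  26.] [ 557. -381.] [36. 92.] 36.0
ballpoint top 0.57 [405. 276.  10.  54.] [ 575. -240.] [ 10. 123.] 4.1
ballpoint scene 0.46 [359. 306.  32.  29.] [ 578. -237.] [ 11. 135.] 4.2
caddy top 0.72 [204. 298. 149. 111.] [511. 235.] [189. 323.] 75.4
caddy top 0.51 [162. 286.  60.  82.] [537. 336.] [105. 173.] 165.7
caddy top 0.31 [463. 273.  24.  23.] [ 583. -375.] [40. 67.] 117.0
caddy scene 0.93 [239. 224. 100.  90.] [478. 107.] [ 74. 190.] 165.5
channel_insert top 0.79 [163. 286.  60.  81.] [537. 336.] [103. 173.] 166.1
channel_insert top 0.47 [460. 270.  27.  26.] [ 583. -374.] [36. 63.] 116.8
channel_insert scene 0.87 [223. 194.  54.  43.] [538. 339.] [107. 174.] 163.7
tray_insert top 0.9 [202. 297.  59.  84.] [511. 236.] [104. 171.] 165.6
tray_insert scene 0.89 [235. 217.  60.  40.] [513. 239.] [106. 172.] 164.7
cup_insert top 0.65 [245. 309.  62.  84.] [485. 135.] [104. 173.] 164.2
cup_insert scene 0.62 [251. 244.  69.  45.] [488. 142.] [121. 173.] 167.4
empty_core top 0.55 [405. 327.  18.  13.] [ 444. -231.] [34. 41.] 90.7
empty_core scene 0.55 [321. 327.  15.  26.] [ 435. -248.] [34. 73.] 48.0
petri_dish top 0.79 [458. 336.  42.  36.] [ 428. -368.] [86. 86.] 135.2
petri_dish scene 0.63 [353. 372.  36.  29.] [ 430. -367.] [88. 89.] 138.0
```

View pics/c1.png

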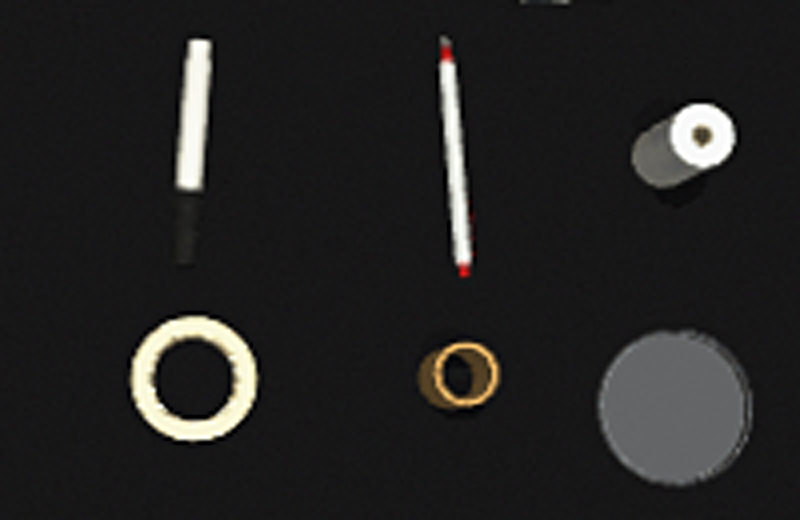

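The crop confirms my choices. The larger marker (full-image px 340,245 to 336,301) is about 133 mm long, the ring of tape is solid cream, and the film roll is white with a top face at (465.5,269).

Run:
```python
from h import *
plan(577,-80,86.3)
print(p2w("top",[(465.5,268.75)],104), p2w("top",[(338.5,329.5)],18), p2w("top",[(340,245),(336.2,301)],8))
```

```text
pos [213.6 506.8 205.4] toolx [-0.92  0.39 -0.  ] tool y deg 67.2 shift [-11.26  -7.99   0.  ] twist deg -19.1 units -0.106 j6 -0.07
[[ 576.99749421 -365.24391059]] [[440.87109955 -85.56017021]] [[642.45562594 -87.44536682]
 [508.04674861 -79.82441796]]
```

```bash
python3 -m jog '[[94,[-0.3,-0.2,0],0],[94,[-0.57,-0.41,0],0],[94,[-0.57,-0.41,0],0],[94,[-0.57,-0.41,0],0],[94,[-0.57,-0.41,0],0],[94,[-0.57,-0.41,0],0],[94,[-0.57,-0.41,0],0],[94,[-0.57,-0.41,0],0],[94,[-0.57,-0.41,0],0],[94,[-0.57,-0.41,0],0],[94,[-0.57,-0.41,0],0],[94,[-0.57,-0.41,0],0],[94,[-0.57,-0.41,0],0],[94,[-0.57,-0.41,0],0],[94,[-0.57,-0.41,0],0],[94,[-0.57,-0.41,0],0],[94,[-0.57,-0.41,0],0],[94,[-0.57,-0.41,0],0],[94,[-0.57,-0.41,0],0],[94,[-0.57,-0.41,0],0]]'; python3 -m jog '[[60,[0,0,0.5],-0.04],[50,[0,0,0.5],-0.04],[50,[0,0,0.5],-0.026],[50,[0,0,0],0],[50,[0,0,0],0]]'; python3 -c "
from h import *
plan(576,-82,86.5)"
```

```text
clock: 3.25
eef_pos: [571.3, -79.6, 205.5]
eef_rot: [-3.141, 0.0, 2.742]
wrist_force: [0.4, 0.0, 0.4]
finger_gap: 94.0
finger_force: 0.0
clock: 3.75
eef_pos: [571.1, -77.9, 131.2]
eef_rot: [-3.142, 0.0, 3.073]
wrist_force: [-0.6, 0.3, 0.4]
finger_gap: 57.4
finger_force: 0.0
pos [571.1 -77.9 131.2] toolx [-1.    0.07 -0.  ] tool y deg 86.1 shift [-0.1  -0.08  0.  ] twist deg -0.4 units -0.002 j6 -1.7
```

```bash
python3 -m jog '[[45,[-0.1,-0.08,0.4],0],[45,[0,0,0.5],0],[45,[0,0,0.5],0],[45,[0,0,0.5],0],[45,[0,0,0.4],0],[45,[0,0,0.2],0],[45,[0,0,0],0],[45,[0,0,0],0],[45,[0,0,0],0]]'; python3 -m jog '[[0,[0,0,0],0],[0,[0,0,0],0],[0,[0,0,0],0],[0,[0,0,0],0],[0,[0,0,0],0],[0,[0,0,0],0],[0,[0,0,0],0],[0,[0,0,0],0],[0,[0,0,0],0],[0,[0,0,0],0],[0,[0,0,0],0],[0,[0,0,0],0]]' 25
```

```text
clock: 4.65
eef_pos: [576.8, -81.9, 6.9]
eef_rot: [-3.141, 0.002, 3.076]
wrist_force: [0.8, 1.8, 0.5]
finger_gap: 44.9
finger_force: 0.0
clock: 5.85
eef_pos: [576.0, -81.7, 5.5]
eef_rot: [-3.142, 0.0, 3.076]
wrist_force: [-1.5, 0.6, 3.9]
finger_gap: 15.2
finger_force: 25.0
```

```bash
python3 -m jog '[[0,[0,0,-0.2],0],[0,[0,0,-0.4],0],[0,[0,0,-0.5],0],[0,[0,0,-0.5],0],[0,[0,0,0],0],[0,[0,0,0],0]]' 25;  python3 -c "
from h import *
plan(537,337,75.5)
im=camera('scene'); cv2.imwrite('pics/s2.png',cv2.resize(im[180:340,180:440,::-1],None,fx=3,fy=3))"
```

```text
clock: 6.45
eef_pos: [576.0, -81.7, 85.7]
eef_rot: [-3.141, 0.001, 3.076]
wrist_force: [-0.2, -0.3, -1.1]
finger_gap: 15.0
finger_force: 25.0
pos [576.  -81.7  85.7] toolx [-1.    0.07 -0.  ] tool y deg 86.2 shift [ 1.33  8.31 -0.  ] twist deg 10.7 units 0.06 j6 -1.71
```

View pics/s2.png

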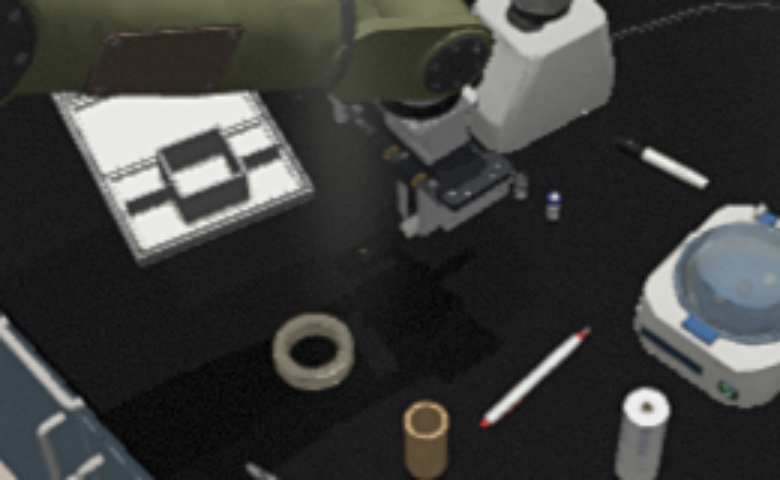

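```bash
python3 -m jog '[[0,[0.03,0.25,0],0],[0,[0.09,0.5,0],0],[0,[0.09,0.5,0],0],[0,[0.09,0.5,0],0],[0,[0.09,0.5,0],0],[0,[0.09,0.5,0],0],[0,[0.08,0.5,0],0],[0,[0.08,0.5,0],0],[0,[0.08,0.5,0],0],[0,[0.08,0.5,0],0],[0,[0.08,0.5,0],0],[0,[0.08,0.5,0],0],[0,[0.08,0.5,0],0],[0,[0.08,0.5,0],0],[0,[0.08,0.5,0],0],[0,[0.08,0.5,0],0],[0,[0.08,0.5,0],0.03],[0,[0.04,0.06,0],0.03],[0,[0,0,0],0],[0,[0,0,0],0]]'; python3 -c "
from h import *
plan(537,337,75.5)
im=camera('top'); cv2.imwrite('pics/t3.png',cv2.resize(im[220:380,100:300,::-1],None,fx=3.5,fy=3.5))"
```

```text
clock: 8.5
eef_pos: [533.2, 337.6, 84.7]
eef_rot: [-3.141, -0.001, 2.89]
wrist_force: [-0.7, -0.6, 0.3]
finger_gap: 14.6
finger_force: 25.0
pos [533.2 337.6  84.7] toolx [-0.97  0.25  0.  ] tool y deg 75.6 shift [-0.08  0.01 -0.  ] twist deg 0.1 units 0.001 j6 -0.81
```

View pics/t3.png

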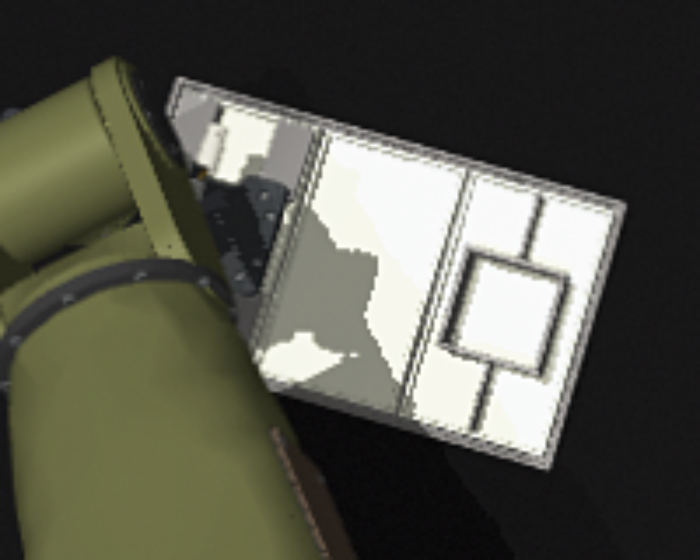

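```bash
python3 -m jog '[[0,[-0.08,0,0.3],0],[0,[0,0,0.4],0],[0,[0,0,0.2],0],[0,[0,0,0],0],[0,[0,0,0],0]]'; python3 -c "
from h import *
plan(537,337,75.5)
im=camera('top'); cv2.imwrite('pics/t4.png',cv2.resize(im[235:325,120:220,::-1],None,fx=6,fy=6))
e=p2w('top',[(161.4,254.3)],93)[0]; a=np.radians(-14.5); print(e,(e-[533,337.6])@[np.cos(a),np.sin(a)],(e-[533,337.6])@[-np.sin(a),np.cos(a)])"
```

```text
clock: 9.05
eef_pos: [537.9, 336.5, 40.6]
eef_rot: [3.142, 0.0, 2.887]
wrist_force: [-0.4, 0.0, 0.2]
finger_gap: 14.9
finger_force: 25.0
pos [537.9 336.5  40.6] toolx [-0.97  0.25 -0.  ] tool y deg 75.4 shift [ 0.02  0.01 -0.  ] twist deg -0.1 units -0.0 j6 -0.82
[599.20004227 320.10623579] 68.47150347177926 -0.3613796845517392
```

View pics/t4.png

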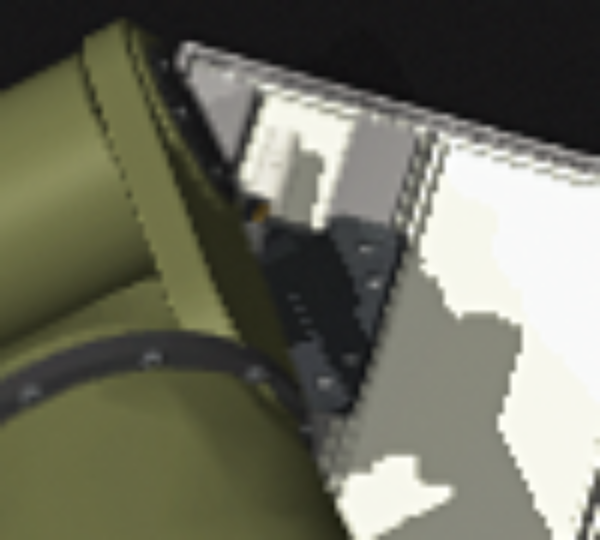

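The marker's white end at crop (270,165) lies between the blocks (250–350). With parallax allowed for, it is centred enough, so I lower it.

```bash
python3 -m jog '[[0,[0,0,0.2],0],[0,[0,0,0.2],0],[0,[0,0,0.1],0],[0,[0,0,0],0],[0,[0,0,0],0],[0,[0,0,0],0]]'; python3 -m jog '[[25,[0,0,0],0],[35,[0,0,0],0],[40,[0,0,0],0],[40,[0,0,0],0],[40,[0,0,0],0],[40,[0,0,-0.3],0],[40,[0,0,-0.5],0],[40,[0,0,-0.5],0],[40,[0,0,-0.5],0],[40,[0,0,-0.5],0],[40,[0,0,0],0],[40,[0,0,0],0]]'; python3 -c "
from h import *
plan(441,-121,90)"
```

```text
clock: 9.7
eef_pos: [537.7, 336.6, 15.4]
eef_rot: [3.142, -0.0, 2.887]
wrist_force: [0.3, 0.2, 0.3]
finger_gap: 14.5
finger_force: 25.0
clock: 10.9
eef_pos: [537.7, 336.6, 131.2]
eef_rot: [3.141, 0.001, 2.887]
wrist_force: [-0.1, -1.2, 0.1]
finger_gap: 39.7
finger_force: 0.0
pos [537.7 336.6 131.2] toolx [-0.97  0.25 -0.  ] tool y deg 75.4 shift [-0.43 -9.35 -0.01] twist deg -14.6 units -0.081 j6 -0.81
```

```bash
python3 -m jog '[[30,[-0.04,-0.25,0],0],[30,[-0.05,-0.5,0],0],[30,[-0.05,-0.5,0],0],[30,[-0.05,-0.5,0],0],[30,[-0.05,-0.5,0],0],[30,[-0.05,-0.5,0],0],[30,[-0.05,-0.5,0],0],[30,[-0.05,-0.5,0],0],[30,[-0.05,-0.5,0],0],[30,[-0.05,-0.5,0],0],[30,[-0.05,-0.5,0],0],[30,[-0.05,-0.5,0],0],[30,[-0.05,-0.5,0],0],[30,[-0.05,-0.5,0],0],[30,[-0.05,-0.5,0],0],[30,[-0.05,-0.5,0],0],[30,[-0.05,-0.5,0],0],[30,[0,-0.26,0],0],[30,[0,0,0],0]]'; python3 -m jog '[[28,[0,0,0],0.045],[28,[0,0,0],0.045],[28,[0,0,0],0.045],[28,[0,0,0],0.045],[28,[0,0,0.2],0.045],[28,[0,0,0.3],0.045],[28,[0,0,0.3],0.045],[28,[0,0,0.3],0.045],[28,[0,0,0.3],0.045],[28,[0,0,0],0.014],[28,[0,0,0],0],[28,[0,0,0],0]]'; python3 -c "
from h import *
plan(471,-85.5,0)
im=camera('top'); cv2.imwrite('pics/t5.png',np.vstack([cv2.resize(im[235:325,120:220,::-1],(500,300*3//2)),])) 
im=camera('scene'); cv2.imwrite('pics/s5.png',cv2.resize(im[165:340,180:440,::-1],None,fx=3,fy=3))"
```

```text
clock: 12.8
eef_pos: [470.4, -86.9, 129.9]
eef_rot: [-3.141, -0.001, 2.885]
wrist_force: [-0.0, 1.2, -0.0]
finger_gap: 29.9
finger_force: 0.0
clock: 14.0
eef_pos: [471.3, -85.2, 60.5]
eef_rot: [3.141, -0.0, 1.573]
wrist_force: [-0.4, -0.4, -0.3]
finger_gap: 27.9
finger_force: 0.0
pos [471.3 -85.2  60.5] toolx [-0.  1.  0.] tool y deg 0.1 shift [-0.01 -0.01 -0.  ] twist deg 0.1 units 0.001 j6 -0.26
```

View pics/t5.png

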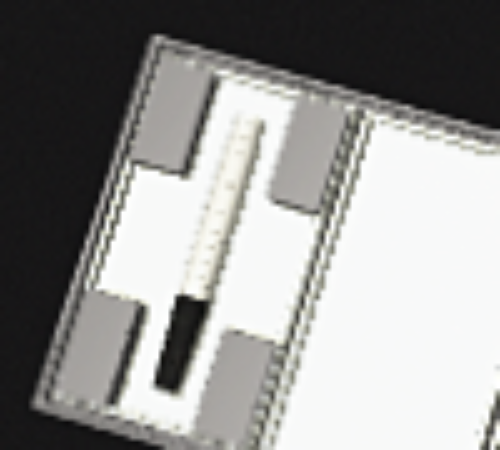

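View pics/s5.png

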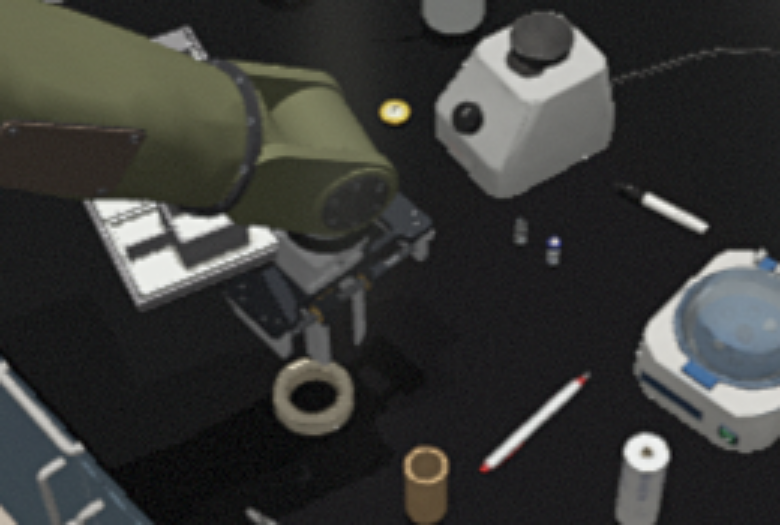

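The marker lies centred in the channel (crop 210,250). The gripper is over the tape's far wall, so I descend and grip.

```bash
python3 -m jog '[[26,[0,0,0.4],0],[26,[0,0,0.3],0],[26,[0,0,0.2],0],[26,[0,0,0.1],0],[26,[0,0,0.1],0],[26,[0,0,0],0],[26,[0,0,0],0],[26,[0,0,0],0],[0,[0,0,0],0],[0,[0,0,0],0],[0,[0,0,0],0],[0,[0,0,0],0],[0,[0,0,0],0],[0,[0,0,0],0]]' 25;  python3 -m jog '[[0,[0,0,0],0],[0,[0,0,-0.2],0],[0,[0,0,-0.4],0],[0,[0,0,-0.5],0],[0,[0,0,-0.5],0],[0,[0,0,0],0],[0,[0,0,0],0]]' 25; python3 -c "
from h import *
plan(541,229.5,-14.5)
im=camera('scene'); cv2.imwrite('pics/s6.png',cv2.resize(im[165:340,180:440,::-1],None,fx=3,fy=3))"
```

```text
clock: 15.5
eef_pos: [471.4, -85.8, 5.6]
eef_rot: [3.141, 0.0, 1.571]
wrist_force: [1.2, 1.0, 4.4]
finger_gap: 11.9
finger_force: 27.2
clock: 16.2
eef_pos: [471.1, -85.8, 85.5]
eef_rot: [3.141, 0.0, 1.571]
wrist_force: [-0.3, -0.2, 0.4]
finger_gap: 11.8
finger_force: 27.2
pos [471.1 -85.8  85.5] toolx [-0.  1. -0.] tool y deg 0.0 shift [ 6.31  1.4  -0.  ] twist deg 14.5 units 0.081 j6 -0.26
```

View pics/s6.png

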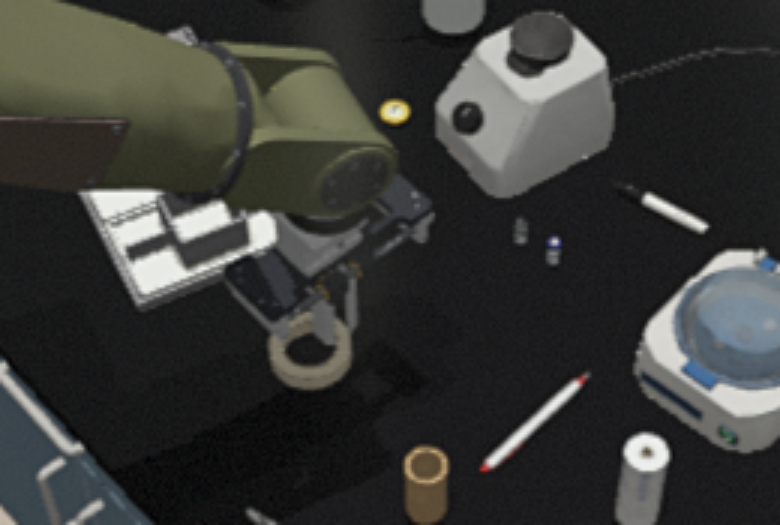

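The tape is lifted and held level. Next I carry it to the tray.

```bash
python3 -m jog '[[0,[0.2,0.05,0],0],[0,[0.45,0.1,0],0],[0,[0.45,0.1,0],0],[0,[0.45,0.1,0],0],[0,[0.45,0.1,0],0],[0,[0.45,0.1,0],0],[0,[0.45,0.1,0],0],[0,[0.45,0.1,0],0],[0,[0.45,0.1,0],0],[0,[0.45,0.1,0],0],[0,[0.45,0.1,0],0],[0,[0.45,0.1,0],0],[0,[0.45,0.1,0],0],[0,[0.45,0.1,0],0],[0,[0.26,0.05,0],0.03],[0,[0,0,0],0.03],[0,[0,0,0],0.021],[0,[0,0,0],0],[0,[0,0,0],0]]'; python3 -c "
from h import *
plan(541,229.5,-14.5)"
```

```text
clock: 18.15
eef_pos: [540.7, 230.0, 84.7]
eef_rot: [-3.141, 0.001, 1.319]
wrist_force: [-0.7, 0.1, -0.5]
finger_gap: 11.9
finger_force: 27.2
pos [540.7 230.   84.7] toolx [ 0.25  0.97 -0.  ] tool y deg -14.4 shift [-0.01  0.01 -0.  ] twist deg 0.1 units 0.0 j6 0.59
```

```bash
python3 -m jog '[[0,[0,0,0.3],0],[0,[0,0,0.4],0],[0,[0,0,0.3],0],[0,[0,0,0.2],0],[0,[0,0,0.1],0],[0,[0,0,0.09],0],[0,[0,0,0],0],[0,[0,0,0],0],[0,[0,0,0],0]]'; python3 -m jog '[[18,[0,0,0],0],[24,[0,0,0],0],[26,[0,0,0],0],[26,[0,0,0],0],[26,[0,0,-0.2],0],[26,[0,0,-0.4],0],[26,[0,0,-0.5],0],[26,[0,0,-0.5],0],[26,[0,0,-0.5],0],[26,[0,0,-0.5],0],[26,[0,0,-0.5],0],[26,[0,0,0],0],[26,[0,0,0],0]]'; python3 -c "
from h import *
plan(577,-365,0)"
```

```text
clock: 19.05
eef_pos: [541.5, 229.9, 16.5]
eef_rot: [3.141, -0.001, 1.317]
wrist_force: [0.2, 0.1, -0.4]
finger_gap: 12.0
finger_force: 27.2
clock: 20.35
eef_pos: [541.1, 229.7, 171.3]
eef_rot: [3.141, -0.0, 1.317]
wrist_force: [0.5, -0.2, -0.8]
finger_gap: 26.1
finger_force: 0.0
pos [541.1 229.7 171.3] toolx [0.25 0.97 0.  ] tool y deg -14.6 shift [-11.33   3.69  -0.  ] twist deg -14.6 units -0.081 j6 0.59
```

```bash
python3 -m jog '[[60,[-0.31,0.08,0],0],[80,[-0.58,0.19,0],0],[80,[-0.58,0.19,0],0],[80,[-0.58,0.19,0],0],[80,[-0.58,0.19,0],0],[80,[-0.58,0.19,0],0],[80,[-0.58,0.19,0],0],[80,[-0.58,0.19,0],0],[80,[-0.58,0.19,0],0],[80,[-0.58,0.19,0],0],[80,[-0.58,0.19,0],0],[80,[-0.58,0.19,0],0],[80,[-0.58,0.19,0],0],[80,[-0.58,0.19,0],0],[80,[-0.58,0.19,0],0],[80,[-0.58,0.19,0],0],[80,[-0.58,0.19,0],0],[80,[-0.58,0.19,0],0],[80,[-0.58,0.19,0],0],[80,[-0.58,0.19,0],0]]'; python3 -m jog '[[80,[0,0,0],-0.04],[80,[0,0,0],-0.041],[80,[0,0,0],0],[80,[0,0,0],0]]'; python3 -c "
from h import *
print(p2w('scene',[(395.3,313)],104))
plan(577,-365,0)
im=camera('top'); a=im[220:360,110:290,::-1]; cv2.imwrite('pics/t7.png',cv2.resize(a,None,fx=4,fy=4))
im=camera('scene'); cv2.imwrite('pics/s7.png',cv2.resize(im[220:400,290:500,::-1],None,fx=3,fy=3))"
```

```text
clock: 22.35
eef_pos: [576.0, -366.8, 169.6]
eef_rot: [-3.14, -0.001, 1.316]
wrist_force: [0.3, 0.6, -0.2]
finger_gap: 80.0
finger_force: 0.0
clock: 22.75
eef_pos: [576.5, -365.2, 170.2]
eef_rot: [-3.141, -0.001, 1.567]
wrist_force: [-0.6, 1.1, -0.4]
finger_gap: 79.9
finger_force: 0.0
[[ 584.07343309 -357.21597723]]
pos [ 576.5 -365.2  170.2] toolx [0. 1. 0.] tool y deg -0.2 shift [ 0.    0.01 -0.  ] twist deg -0.2 units -0.001 j6 -0.61
```

View pics/t7.png

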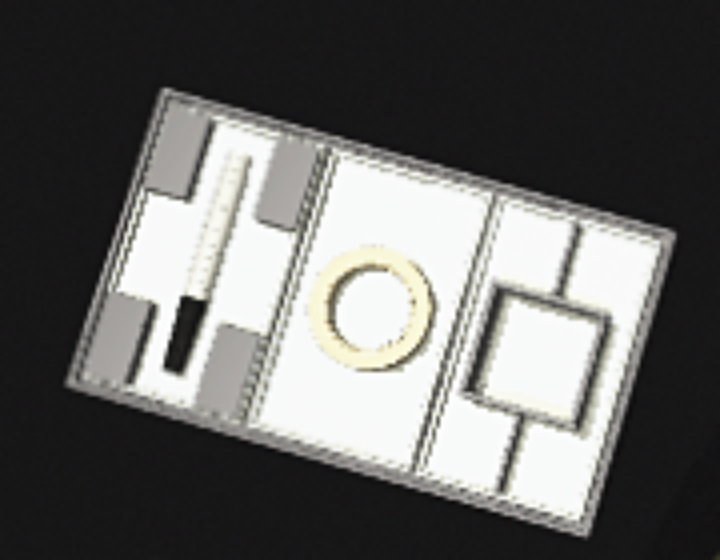

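View pics/s7.png

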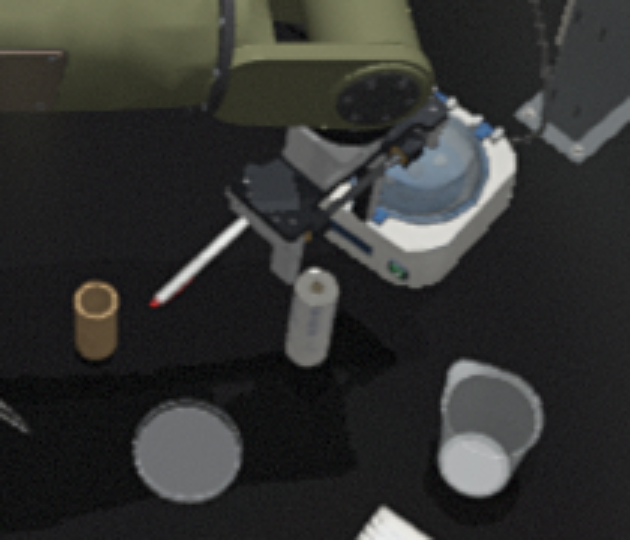

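Marker and tape are in place (top crop: tape flat at 372,308). The film roll's top face is at scene px (395.7,315.3).

```bash
python3 -c "
from h import *
print(p2w('scene',[(395.7,315.3)],104),p2w('scene',[(392.5,335.5)],0),p2w('top',[(465.5,268.75)],104))
for r in regions_of('scene','film_roll'): print(r['conf'],r['rect'])
"; python3 -m jog '[[80,[0,0,0.4],0],[80,[0,0,0.4],0],[80,[0,0,0],0]]'; python3 -c "
from h import *
plan(578,-363,0)"
```

```text
[[ 579.91974069 -362.56940238]] [[ 581.88533033 -362.14167009]] [[ 576.99749421 -365.24391059]]
0.83 [396.6, 325.6, 19.7, 28.3]
clock: 23.2
eef_pos: [576.2, -364.2, 128.1]
eef_rot: [-3.138, -0.003, 1.57]
wrist_force: [-0.6, 0.5, 0.2]
finger_gap: 80.1
finger_force: 0.0
pos [ 576.2 -364.2  128.1] toolx [0. 1. 0.] tool y deg -0.1 shift [ 0.02  0.04 -0.  ] twist deg -0.1 units -0.0 j6 -0.62
```

```bash
python3 -m jog '[[80,[0.02,0.05,0.3],0],[80,[0,0,0.4],0],[80,[0,0,0.4],0],[80,[0,0,0.3],0],[80,[0,0,0],0],[80,[0,0,0],0],[60,[0,0,0],0],[50,[0,0,0],0],[44,[0,0,0],0],[40,[0,0,0],0],[36,[0,0,0],0],[30,[0,0,0],0],[20,[0,0,0],0],[20,[0,0,0],0],[20,[0,0,0],0],[20,[0,0,0],0],[20,[0,0,0],0]]' 25; python3 -c "
from h import *
plan(578,-363,0)
im=camera('scene'); cv2.imwrite('pics/s8.png',cv2.resize(im[220:400,290:500,::-1],None,fx=3,fy=3))"
```

```text
clock: 24.9
eef_pos: [579.8, -364.0, 61.0]
eef_rot: [3.142, 0.0, 1.571]
wrist_force: [-0.3, -0.0, 1.8]
finger_gap: 38.5
finger_force: 22.6
pos [ 579.8 -364.    61. ] toolx [-0.  1. -0.] tool y deg 0.0 shift [ 0.02 -0.04 -0.  ] twist deg 0.0 units 0.0 j6 -0.61
```

View pics/s8.png

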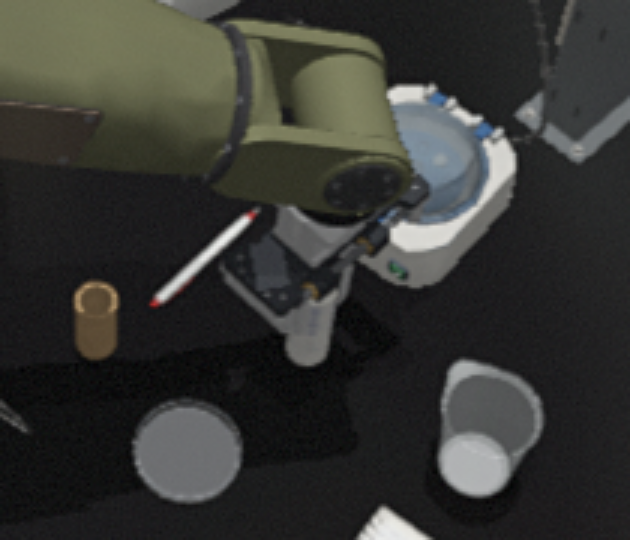

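```bash
python3 -m jog '[[20,[0,0,0],0],[20,[0,0,0],0],[20,[0,0,0],0],[20,[0,0,0],0],[20,[0,0,0],0]]' 30
```

```text
clock: 25.45
eef_pos: [579.8, -364.0, 61.0]
eef_rot: [3.142, 0.0, 1.571]
wrist_force: [-0.1, 0.3, 1.6]
finger_gap: 38.5
finger_force: 27.2
```

```bash
python3 -m jog '[[50,[0,0,0],0],[50,[0,0,0],0],[50,[0,0,0],0],[50,[0,0,0],0.045],[50,[0,0,0],0],[50,[0,0,0],0],[44,[0,0,0],0],[40,[0,0,0],0],[36,[0,0,0],0],[30,[0,0,0],0],[20,[0,0,0],0],[20,[0,0,0],0],[20,[0,0,0],0]]' 25
```

```text
clock: 26.75
eef_pos: [579.7, -363.9, 60.9]
eef_rot: [-3.142, -0.0, 1.43]
wrist_force: [-1.0, 0.7, -0.9]
finger_gap: 42.5
finger_force: 20.7
```

```bash
python3 -m jog '[[55,[0,0,0],0],[55,[0,0,0],0],[55,[0,0,0],0],[55,[0,0,0],-0.045],[55,[0,0,0],-0.045],[55,[0,0,0],0],[55,[0,0,0],0],[44,[0,0,0],0],[40,[0,0,0],0],[36,[0,0,0],0],[30,[0,0,0],0],[20,[0,0,0],0],[20,[0,0,0],0],[20,[0,0,0],0]]' 25
```

```text
clock: 28.15
eef_pos: [579.7, -364.0, 61.0]
eef_rot: [-3.142, 0.0, 1.712]
wrist_force: [0.2, 0.6, -0.6]
finger_gap: 36.1
finger_force: 24.5
```

Aligned, with the gap at 36.1. I lift it.

```bash
python3 -m jog '[[20,[0,0,-0.2],0],[20,[0,0,-0.4],0],[20,[0,0,-0.5],0],[20,[0,0,-0.5],0],[20,[0,0,-0.3],0],[20,[0,0,0],0],[20,[0,0,0],0]]' 30; python3 -c "
from h import *
plan(485.5,136.5,-14.5)"
```

```text
clock: 28.85
eef_pos: [579.5, -363.8, 155.2]
eef_rot: [-3.141, -0.001, 1.712]
wrist_force: [-0.0, -0.8, -0.7]
finger_gap: 35.9
finger_force: 29.4
pos [ 579.5 -363.8  155.2] toolx [-0.14  0.99  0.  ] tool y deg 8.1 shift [ 1.017e+01 -4.500e-01  1.000e-02] twist deg 22.6 units 0.126 j6 -0.76
```

```bash
python3 -m jog '[[20,[0.25,-0.01,0],0],[20,[0.53,-0.02,0],0],[20,[0.53,-0.02,0],0],[20,[0.53,-0.02,0],0],[20,[0.53,-0.02,0],0],[20,[0.53,-0.02,0],0],[20,[0.53,-0.02,0],0],[20,[0.53,-0.02,0],0],[20,[0.53,-0.03,0],0],[20,[0.53,-0.03,0],0],[20,[0.53,-0.03,0],0],[20,[0.53,-0.03,0],0],[20,[0.53,-0.03,0],0],[20,[0.53,-0.03,0],0],[20,[0.53,-0.02,0],0],[20,[0.53,-0.02,0],0],[20,[0.53,-0.02,0],0],[20,[0.53,-0.02,0],0],[20,[0.53,-0.02,0],0],[20,[0.38,-0.02,0],0]]'; python3 -m jog '[[20,[0,0,0],0.042],[20,[0,0,0],0.042],[20,[0,0,0],0.042],[20,[0,0,0],0],[20,[0,0,0],0]]'; python3 -c "
from h import *
plan(485.5,136.5,-14.5)
im=camera('scene'); cv2.imwrite('pics/s9.png',cv2.resize(im[150:300,160:340,::-1],None,fx=4,fy=4))"
```

```text
clock: 30.85
eef_pos: [484.7, 137.6, 154.6]
eef_rot: [-3.139, 0.0, 1.713]
wrist_force: [-0.2, 0.1, -1.7]
finger_gap: 36.3
finger_force: 29.4
clock: 31.35
eef_pos: [485.3, 136.2, 155.1]
eef_rot: [-3.14, 0.001, 1.32]
wrist_force: [-0.5, 0.3, -1.4]
finger_gap: 36.1
finger_force: 29.4
pos [485.3 136.2 155.1] toolx [ 0.25  0.97 -0.  ] tool y deg -14.3 shift [ 0.01  0.   -0.  ] twist deg 0.2 units 0.001 j6 0.45
```

View pics/s9.png

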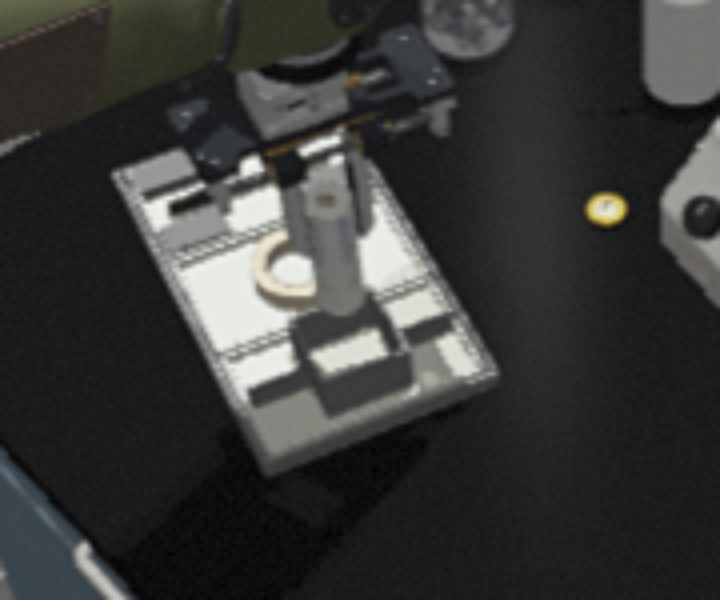

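```bash
python3 -c "
from h import *
print(p2w('scene',[(241.8,200)],198),p2w('scene',[(245.3,225)],94))
print(p2w('scene',[(160+x/4,150+y/4) for x,y in [(294,320),(370,290),(412,352),(330,382)]],51).mean(0))"
```

```text
[[485.62529782 135.85361713]] [[484.14391209 135.09134872]]
[487.95030719 134.73829294]
```

Film and cup centres agree within 3 mm. I lower it to TCP z = 70.

```bash
python3 -m jog '[[20,[0,0,0.2],0],[20,[0,0,0.3],0],[20,[0,0,0.3],0],[20,[0,0,0.3],0],[20,[0,0,0.3],0],[20,[0,0,0.2],0],[20,[0,0,0.08],0],[20,[0,0,0],0],[20,[0,0,0],0],[20,[0,0,0],0]]'; python3 -m jog '[[20,[0,0,0.02],0],[20,[0,0,0],0],[20,[0,0,0],0]]'
```

```text
clock: 32.4
eef_pos: [486.0, 136.4, 72.5]
eef_rot: [3.141, -0.0, 1.317]
wrist_force: [-0.1, 0.8, 0.0]
finger_gap: 35.6
finger_force: 29.4
clock: 32.7
eef_pos: [485.7, 136.3, 71.0]
eef_rot: [3.142, -0.0, 1.316]
wrist_force: [-0.1, -0.4, -1.1]
finger_gap: 35.6
finger_force: 29.4
```

Now 1 mm above the floor; release and lift clear.

```bash
python3 -m jog '[[20,[0,0,0.02],0],[20,[0,0,0],0],[40,[0,0,0],0],[46,[0,0,0],0],[54,[0,0,0],0],[60,[0,0,0],0],[60,[0,0,0],0],[60,[0,0,-0.2],0],[60,[0,0,-0.5],0],[60,[0,0,-0.5],0],[60,[0,0,-0.5],0],[60,[0,0,-0.5],0],[60,[0,0,-0.5],0],[60,[0,0,0],0]]'; python3 -m jog '[[60,[-0.4,0,0],0],[60,[-0.5,0,0],0],[60,[-0.5,0,0],0],[60,[-0.5,0,0],0],[60,[-0.5,0,0],0],[60,[-0.5,0,0],0],[60,[-0.5,0,0],0],[60,[0,0,0],0],[60,[0,0,0],0]]'; python3 -c "
from h import *
a=camera('top')[200:380,90:300,::-1];b=camera('scene')[150:300,160:300,::-1]
cv2.imwrite('pics/f.png',np.hstack([cv2.resize(a,(420,360)),cv2.resize(b,(336,360))]))"
```

```text
clock: 34.1
eef_pos: [486.9, 136.5, 208.9]
eef_rot: [3.136, -0.003, 1.317]
wrist_force: [-0.4, -0.5, -0.4]
finger_gap: 60.1
finger_force: 0.0
clock: 35.0
eef_pos: [442.9, -28.3, 204.9]
eef_rot: [-3.141, -0.0, 1.315]
wrist_force: [-0.3, -0.0, -0.5]
finger_gap: 60.2
finger_force: 0.0
```

View pics/f.png

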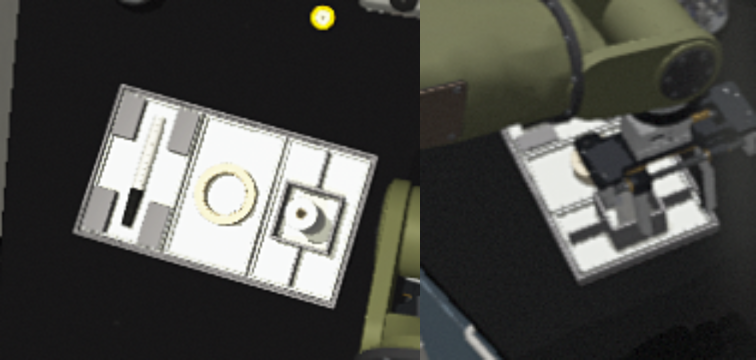

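The marker is in the channel (crop 145,170), the tape flat in the tray (226,193) and the film roll upright in the cup (308,213). The robot is clear, so I hand in.

```bash
python3 -c "
from cell import *
print(sign_off())"
```

```text
the job is handed in; nothing more can be done
None
```

The job is handed in at about 35 s: the marker lies in the channel, the tape flat in the tray and the film roll upright in the cup, packed in that order, and I never gripped or moved the look-alikes.

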